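# Measure a brake drum with the bridge depth gauge and lock the reading

## Robot

A 6-joint arm with a two-finger parallel gripper is mounted at the origin on the work surface. World frame = base frame: x ahead of the robot, y to its left, z up, the work surface at z = 0. Lengths are in m, angles in degrees, forces in N, time in s.
With the tool pointing down it reaches from about 0.25 to 0.725 m from the base axis. Payload 9.7 kg.
Tool frame: the origin (TCP) lies at the very end of the fingers, on their centre line; the grasp point (between the pads) lies 19 mm behind it; z points along the fingers, y is the line along which they close (so a half turn about z gives the same grasp; the last joint's range is limited). The gripper opens to 85 mm and grips with 20 to 120 N. Pads are 22 mm wide; open, the fingers measure 114 mm over their backs; the gripper's body (76 mm by 85 mm) begins 54 mm behind the grasp point. The pads swing forward as they close: fully open they stand 13 mm farther back than shut.
Start: joints at [73.568, 4.979, 10.078, 95.1, 0, 90], TCP at [0.156, 0.528, 0.231] pointing down, gripper open.
Joint ranges: [-179.16, 179.16], [-48.56, 103.87], [-65.8, 70.77], [-126.05, 130.52], [-82.76, 87.17], [-180, 180]. Speed limits (degrees/s): [127.2, 127.2, 147.25, 180, 180, 180].

## Interface

Orientations are given as [roll, pitch, yaw] about the fixed x, y, z axes, in that order (R = Rz(yaw) Ry(pitch) Rx(roll)).
In Python, from workcell import bot gives the robot as it stands.
- The arm moves only by the tool arm_command, never from a script. Its argument "series" is a list of rows, each a list of 4 numbers: the shift along the tool's x, y, z in m, then the turn about the tool's z in rad. A call has exactly 5 rows; each row is the pose to reach, as a shift and turn from the pose commanded when the call began, along the tool's axes at that moment; what a row does not reach only later rows make up. A row lasts 1/10 s, in which the tool goes at most 50 mm and 8.59 degrees, less where a joint would pass 70% of its speed; a pose out of reach is approached as far as the arm can. A call with a gripper value outside its range is refused whole. "hand" is the finger opening in m, from 0 to 0.0854, set as the call begins (left out, the last holds). The fingers move at their own pace and stop on an object; "grip_force" is the grip in N (left out, the last holds). Time passes only in rows, so rows that repeat a pose let the fingers close, or fill a call up. It gives the time, the measured TCP pose, the force, the opening and the grip force at its end, in the units of the state.
- bot.get_obs(): the state, without advancing time (a new reading comes with each control period).
- bot.camera(name): name is "scene" or "top" or "wrist"; returns a dict with "color" (480x640x3 uint8, blue, green, red), "camera_matrix" (3x3 intrinsics, pixels), "xyz" and "orientation" of the camera in the world; the wrist camera has in their place "T_tool_cam" (4x4, takes a point from camera to tool coordinates, whose origin is the TCP and whose axes are the flange's). Camera axes: x right, y up, looking along -z (the intrinsics and any distortion apply to the point x, -y, -z); pixel columns grow to the right and rows downward; lengths in m; the calibration is good to about 2 mm. A picture is of the moment at which its call begins: read the wrist's pose just before it. There is no depth.
- bot.job_done(): hands the job in; it is judged then, once.
Trained networks look in the newest picture that a camera, given by its name, has taken for a name from the list of things; names that differ only in an ending like _2 or _b are one class to them, and where a whole thing is asked for, a point or a joint stands for the part that bears it (a point fixed in the world has none). Each returns a list of dicts, best first, with "confidence" (0 to 1); they miss things now and then, are a little off and sometimes report something else, mostly with a low value. They report only what shows in the picture. A call takes as long as a camera call.
- bot.find_in(camera, target): "location" ([column, row] in pixels, amid what is visible of it).
- bot.mark_of(camera, target): "location" ([column, row] in pixels: a listed point, or the origin of a listed thing).
The state is a dict: "time": time; "q": joint angles; "qd": joint speeds; "joint_efforts": joint torques, N m; "ee_pos": TCP position; "tcp_rot": TCP orientation; "wrist_force": force on the tool from outside, world axes, zero at the start; "torque": the same for the moment, N m; "opening": finger opening in m; "grasp_force": force on a finger pad.
Only numpy, scipy, OpenCV 4.12 (cv2) and the standard library are available. Lean on these libraries where they do the work, as an engineer would, in place of code of your own. Each camera call takes 0.05 s, during which the arm holds its last target. There are 200 camera calls.

## Task

Take the depth gauge by its orange grip and set it across the rim of the brake drum with its rod over the bright spot in the middle of the drum. Then lower the rod gently by its black knob until its tip touches the drum's floor, and without raising it again press the red lever flat to lock it, leaving the gauge standing on the drum. Do not tip the gauge over, and leave the other things on the counter where they are.

Things in the scene. Friction and masses are not known exactly. Their poses are not given: they have to be found in the camera images.
- drum: Dark steel brake drum, open side up, heavy and immovable: a round pot of 170 mm outer diameter, 65 mm high, wall 10 mm thick. Origin: centre of its underside, on the counter. Its place varies.
- drum_web: The flat dark floor disc inside the drum, immovable, 151 mm across and 6 mm thick, with four black bolt holes. Origin: centre of its underside.
- drum_rim (a point): Centre of the drum's mouth, level with the top of the rim (65 mm above the counter).
- drum_floor (a point): Centre of the drum's floor (upper face), in the middle of a bright machined spot 60 mm across. It lies 38 to 55 mm below the rim, different each time.
- gauge: Depth gauge, 0.6 kg, standing on the counter. Aluminium beam 200 mm long (its y), 30 wide (x), 14 high. Origin: middle of the flat underside, on the rod's axis; z up. In the middle a blue head (x 28, y 32 mm, top at z 42) guides the rod. At y -75 an orange grip fin: 16 thick (x), 34 long (y), z 14 to 54. Weight at about y -30. Red lever at +y of the head.
- gauge_grip (a point): Point to grasp on the orange fin, in the gauge's frame at (0, -75, 40) mm: 14 mm below the fin's top; close the fingers along the gauge's x. Axes as the gauge's.
- probe_knob (a point): Centre of the black knob on top of the rod: 28 mm diameter, 22 mm high. In the gauge's frame at (0, 0, 143 mm - probe). Close the fingers along the gauge's x, to stay clear of the lever.
- probe_tip (a point): Lower end of the 10 mm thick rod. In the gauge's frame at (0, 0, 12 mm - probe).
- probe (a joint): How far the rod has been pushed down, in m: 0 = fully up (tip 12 mm above the beam's underside), 0.070 = fully down. The rod is stiff: it takes about 3 N to move and stays where it is left. When the lever is flat the rod is clamped.
- lock (a joint): Angle of the red lock lever above level, in rad: 0 = flat, locked (a stop); 0.6 = fully raised. Starts at 0.42 to 0.58. It swings in the gauge's y-z plane about a pivot at (0, 34, 30) mm of the gauge's frame and stays where left; about 3 N on its end moves it.
- lock_pad (a point): Middle of the upper face of the lever's thumb pad, 22 by 22 mm, 8 thick, 60 mm from the pivot; lever 71 mm long in all. Locked, it is at (0, 94, 34) mm of the gauge's frame. Pressing straight down with closed fingers at gauge y = 85 mm catches the raised lever and brings it flat.
- wrench: Bystander: steel wrench 170 mm long, lying flat near the middle.
- brake_pad: Bystander: dark brake pad, 105 by 50 mm, 14 mm high, lying flat nearest the robot.
- oil_filter: Bystander: orange oil filter, 76 mm diameter, 90 mm high, behind the middle.
- part_box: Bystander: blue carton with a white band, 110 by 60 mm, 50 mm high.
- bulb_box: Bystander: yellow carton with a red band, 90 by 50 mm, 60 mm high.
- cleaner_can: Bystander: red can, 60 mm diameter, 150 mm high, on the left.
- screwdriver: Bystander: screwdriver 190 mm long, lying on the right.

How it is judged:
By the outcome, as a careful person would: the job done as asked, in the order asked, and still so for the second after the job is handed in, with the robot touching nothing.
It also fails if it takes over 64 s, if anything falls off the work surface, if the arm or the gripper's body presses on something with over 40 N, if the wrist force passes 120 N, or if a joint passes its speed limit or range.

## Working session

There is one attempt and no reset: what is moved stays moved. The work goes in short steps, Python scripts to look and compute and a tool call to move; the robot and the scene stay as the last step left them, time stands still between calls to the robot, and variables do not carry over. Pictures are saved under pics/ and viewed, at most 10 in all, crops included, and the job is handed in when it is done.

Besides the shell and the picture viewer there is one more tool, called after ">>>" in YAML: its name, and indented under it one key for each argument. arm_command: Moves the arm, as the interface text tells. Its arguments: {"type":"object","properties":{"series":{"type":"array"},"hand":{"type":"number"},"grip_force":{"type":"number"}},"required":["series"]}

```bash
mkdir -p pics
cat > h.py <<'E'
import numpy as np, cv2
from scipy.spatial.transform import Rotation as R
from workcell import bot
def cam(name):
    o=bot.get_obs(); c=bot.camera(name); c['name']=name
    if name=='wrist':
        T=np.array(c['T_tool_cam']); Rt=R.from_euler('xyz',o['tcp_rot'],degrees=True).as_matrix()
        c['R']=Rt@T[:3,:3]; c['p']=np.array(o['ee_pos'])+Rt@T[:3,3]
    else:
        c['p']=np.array(c['xyz']); c['o']=c['orientation']
        c['R']=R.from_euler('xyz',c['o'],degrees=True).as_matrix()
    return c
def ray(c,px):
    K=np.array(c['camera_matrix']); d=c.get('distortion'); 
    u=cv2.undistortPoints(np.array([[px]],float),K,None if d is None else np.array(d,float))[0,0]
    return c['R']@np.array([u[0],-u[1],-1.])
def onz(c,px,z):
    r=ray(c,px); return c['p']+r*(z-c['p'][2])/r[2]
def proj(c,P):
    q=c['R'].T@(np.array(P)-c['p']); K=np.array(c['camera_matrix'])
    return K[:2,:2]@np.array([q[0]/-q[2],-q[1]/-q[2]])+K[:2,2]
E
python3 - <<'E'
from h import *
print(bot.get_obs())
for n in ('top','scene','wrist'):
    c=cam(n); cv2.imwrite(f'pics/{n}0.png',c['color']); print(n,[k for k in c],c['p'].round(3),np.array(c['camera_matrix']).tolist(),c.get('orientation'))
    for t,z in (('drum',0),('drum_rim',.065),('drum_floor',.018),('gauge',0),('gauge_grip',.04),('probe_knob',.143),('lock_pad',.065),('probe_tip',.012)):
        for m in bot.mark_of(n,t)[:2]: print(n,t,np.round(m['location'],1),round(m['confidence'],2),onz(c,m['location'],z).round(4))
E
```

```text
{'time': 0.0, 'q': array([ 7.35680406e+01,  5.01236370e+00,  1.00340880e+01,  9.50997911e+01,
       -1.35598212e-03,  8.99997345e+01]), 'qd': array([ 0.00063003, -0.03248576,  0.07541162, -0.00415961,  0.00483517,
        0.04017203]), 'joint_efforts': array([-1.76290338e-03, -5.20388389e+01,  4.64798677e+01,  1.61062146e-02,
        3.02878482e-05, -1.78556655e-05]), 'ee_pos': array([0.15552297, 0.52731172, 0.23056767]), 'tcp_rot': array([-1.79921933e+02,  1.35561907e-03,  1.63568308e+02]), 'wrist_force': array([-0.82482185,  0.21075145,  0.15221508]), 'torque': array([-0.01278549,  0.00052186, -0.00417318]), 'grasp_force': 0.0, 'opening': 0.08515613402873998}
top ['color', 'camera_matrix', 'xyz', 'orientation', 'name', 'p', 'o', 'R'] [ 0.499 -0.008  1.334] [[554.2003365893305, 0.0, 309.46052795228627], [0.0, 554.2003365893305, 236.48908760900576], [0.0, 0.0, 1.0]] [  4.07719596   0.19578563 -91.06902393]
top drum_floor [226.7 266.8] 0.97 [0.5241 0.1925 0.018 ]
top gauge_grip [423.5 246.1] 0.83 [ 0.5633 -0.2711  0.04  ]
top probe_knob [400.4 252.5] 0.44 [ 0.5453 -0.2001  0.143 ]
to
[... 447 characters left out ...]
 0.77 [0.5136 0.1866 0.018 ]
scene gauge [301.5 194.1] 0.9 [ 0.548  -0.1959  0.    ]
scene gauge [237.8 230.8] 0.58 [ 0.7736 -0.1729  0.    ]
scene gauge_grip [284.5 173.3] 0.65 [ 0.5688 -0.2644  0.04  ]
scene probe_knob [298.7 169.1] 0.7 [ 0.5531 -0.1885  0.143 ]
scene lock_pad [318.4 199.7] 0.67 [ 0.5309 -0.1152  0.065 ]
scene lock_pad [235.8 230. ] 0.34 [ 0.7843 -0.1398  0.065 ]
scene probe_tip [377.9 224.8] 0.7 [0.404  0.0173 0.012 ]
scene probe_tip [301.9 191.4] 0.67 [ 0.5455 -0.1968  0.012 ]
wrist ['color', 'camera_matrix', 'T_tool_cam', 'name', 'R', 'p'] [0.078 0.551 0.375] [[428.4239418391835, 0.0, 317.7365198039517], [0.0, 428.4239418391835, 236.8838383080934], [0.0, 0.0, 1.0]] None
```

View pics/top0.png

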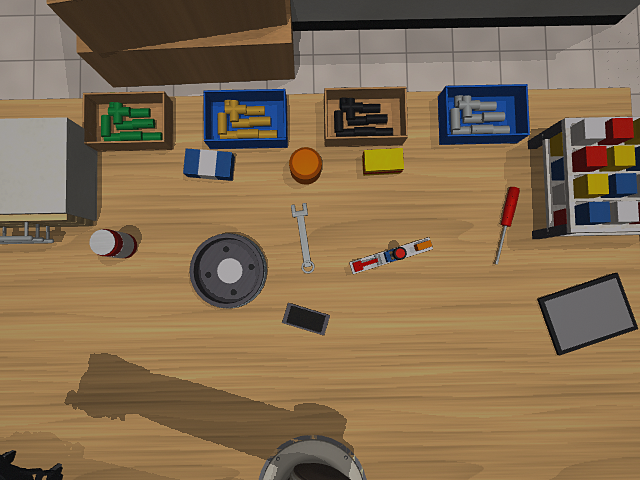

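View pics/scene0.png

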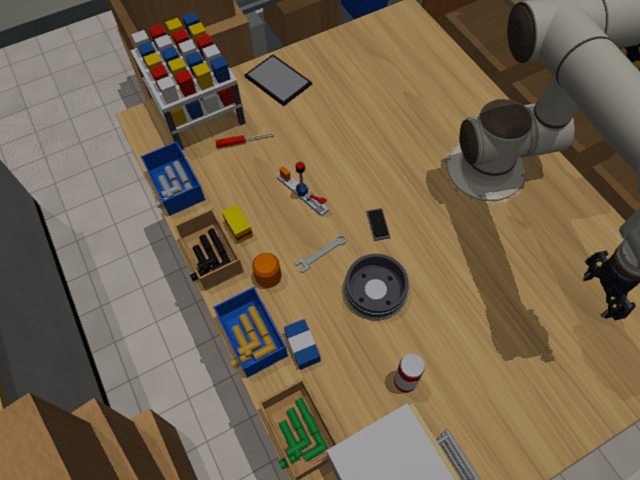

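The top view shows the bright spot at about (230,271), the gauge's fin at (424,244) and its red lever at (362,266). The scene view agrees: spot (376,288), gauge (300,190). Next I move the wrist camera over the gauge.

>>> arm_command:
  series:
    - [-0.031,-0.0324,-0.0025,0]
    - [-0.062,-0.0648,-0.005,0]
    - [-0.093,-0.0972,-0.0075,0]
    - [-0.124,-0.1296,-0.01,0]
    - [-0.155,-0.162,-0.0125,0]

```text
time: 1.85
ee_pos: [0.2588, 0.3267, 0.244]
tcp_rot: [180.0, 0.0, 163.6]
wrist_force: [1.4, 1.5, 0.3]
opening: 0.0851
grasp_force: 0.0
```

>>> arm_command:
  series:
    - [-0.031,-0.0324,-0.0025,0]
    - [-0.062,-0.0648,-0.005,0]
    - [-0.093,-0.0972,-0.0075,0]
    - [-0.124,-0.1296,-0.01,0]
    - [-0.155,-0.162,-0.0125,0]

```text
time: 2.35
ee_pos: [0.3617, 0.1273, 0.2567]
tcp_rot: [180.0, 0.0, 163.6]
wrist_force: [1.0, 0.6, -0.0]
opening: 0.0856
grasp_force: 0.0
```

>>> arm_command:
  series:
    - [-0.031,-0.0324,-0.0025,0]
    - [-0.062,-0.0648,-0.005,0]
    - [-0.093,-0.0972,-0.0075,0]
    - [-0.124,-0.1296,-0.01,0]
    - [-0.155,-0.162,-0.0125,0]

```text
time: 2.85
ee_pos: [0.4646, -0.0722, 0.2691]
tcp_rot: [180.0, 0.0, 163.5]
wrist_force: [0.7, 0.6, 0.7]
opening: 0.0855
grasp_force: 0.0
```

>>> arm_command:
  series:
    - [-0.031,-0.0324,-0.0025,0.14]
    - [-0.062,-0.0648,-0.005,0.28]
    - [-0.093,-0.0972,-0.0075,0.42]
    - [-0.124,-0.1296,-0.01,0.56]
    - [-0.155,-0.162,-0.0125,0.7]

```text
time: 3.35
ee_pos: [0.5675, -0.2712, 0.2813]
tcp_rot: [180.0, 0.0, 123.1]
wrist_force: [0.9, 0.6, 0.9]
opening: 0.0855
grasp_force: 0.0
```

>>> arm_command:
  series:
    - [0,0,0,0.11]
    - [0,0,0,0.23]
    - [0,0,0,0.34]
    - [0,0,0,0.34]
    - [0,0,0,0.34]

```text
time: 3.85
ee_pos: [0.567, -0.2694, 0.2813]
tcp_rot: [180.0, 0.0, 104.2]
wrist_force: [-0.0, 0.7, -0.3]
opening: 0.0853
grasp_force: 0.0
```

Run:
```python
from h import *
o=bot.get_obs(); print(o['time'],o['ee_pos'],o['tcp_rot'],o['q'].round(1))
c=cam('wrist'); cv2.imwrite('pics/w1.png',c['color']); print(c['p'],c['R'].round(3))
for t,z in (('gauge',0),('gauge_grip',.04),('probe_knob',.143),('lock_pad',.065),('probe_tip',.012)):
    for m in bot.mark_of('wrist',t)[:2]: print(t,np.round(m['location'],1),round(m['confidence'],2),onz(c,m['location'],z).round(4))
```

```text
3.85 [ 0.56695082 -0.26936941  0.28129624] [1.79999654e+02 1.60233186e-03 1.04165486e+02] [-25.4  18.   31.  102.9  -0.   50.4]
[ 0.54779744 -0.1904723   0.42497304] [[ 0.969 -0.233 -0.077]
 [ 0.245  0.92   0.306]
 [-0.    -0.316  0.949]]
gauge [314.1 101.4] 0.8 [ 0.5459 -0.1974  0.    ]
gauge_grip [317.9 187.8] 0.55 [ 0.5677 -0.2688  0.04  ]
probe_knob [312.5 104.4] 0.8 [ 0.546  -0.1971  0.143 ]
```

View pics/w1.png

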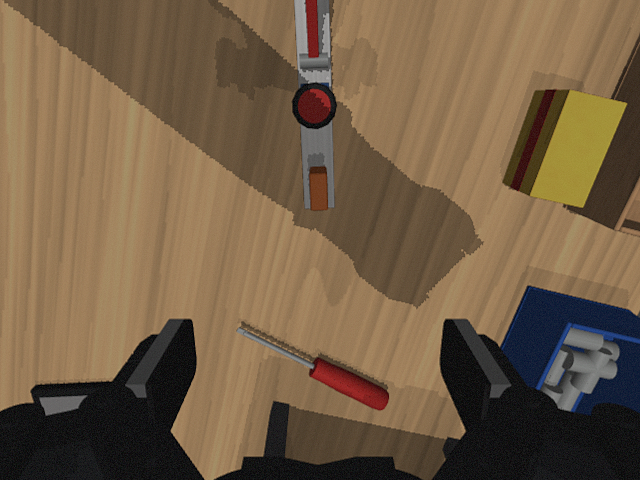

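The wrist view shows the knob at (314,105), the orange fin at (318,188) and the beam nearly vertical in the image. I'll refine the yaw from the beam's centre line.

Run:
```python
from h import *
c=cam('wrist'); im=c['color']; g=im.astype(int)
# beam: low saturation bright vs wood
hsv=cv2.cvtColor(im,cv2.COLOR_BGR2HSV)
for r in (128,135,142,148,200,205): 
    row=hsv[r,285:350]; m=np.where(row[:,1]<60)[0]+285; print(r,m.min() if len(m) else None,m.max() if len(m) else None)
def ang(a,b,z):
    A,B=onz(c,a,z),onz(c,b,z); d=A-B; print(A.round(4),B.round(4),np.degrees(np.arctan2(d[1],d[0])))
ang((312,0),(318.5,207),.014)
m=cv2.inRange(hsv,(5,150,80),(16,255,255)); m[:,:290]=0;m[:,345:]=0;m[:150]=0;m[220:]=0
ys,xs=np.nonzero(m); print(xs.min(),xs.max(),ys.min(),ys.max())
for r in range(168,208,6): x=xs[ys==r]; print(r,x.min() if len(x) else 0,x.max() if len(x) else 0)
```

```text
128 300 331
135 301 332
142 301 332
148 301 332
200 304 334
205 305 334
[ 0.5246 -0.1174  0.014 ] [ 0.5743 -0.2926  0.014 ] 105.84913494791978
309 327 173 210
168 0 0
174 310 326
180 310 326
186 310 326
192 310 326
198 311 327
204 311 327
```

>>> arm_command:
  series:
    - [0,0,0.03,-0.03]
    - [0,0,0.065,-0.03]
    - [0,0,0.1,-0.03]
    - [0,0,0.13,-0.03]
    - [0,0,0.15,-0.03]
  hand: 0.05

```text
time: 4.7
ee_pos: [0.5661, -0.2689, 0.1287]
tcp_rot: [-179.9, -0.1, 105.7]
wrist_force: [-0.5, 0.3, -1.2]
opening: 0.0499
grasp_force: 0.0
```

>>> arm_command:
  series:
    - [0,0,0.03,0]
    - [0,0,0.06,0]
    - [0,0,0.09,0]
    - [0,0,0.105,0]
    - [0,0,0.11,0]

```text
time: 5.2
ee_pos: [0.5661, -0.269, 0.0196]
tcp_rot: [-179.9, -0.1, 105.7]
wrist_force: [-0.5, -0.5, 0.4]
opening: 0.05
grasp_force: 0.0
```

>>> arm_command:
  series:
    - [0,0,0,0]
    - [0,0,0,0]
    - [0,0,0,0]
    - [0,0,0,0]
    - [0,0,0,0]
  hand: 0.0
  grip_force: 80

```text
time: 5.7
ee_pos: [0.5679, -0.2699, 0.0233]
tcp_rot: [179.9, 0.1, 105.7]
wrist_force: [-0.7, -0.4, 6.3]
opening: 0.0147
grasp_force: 79.3
```

>>> arm_command:
  series:
    - [0,0,0,0]
    - [0,0,0,0]
    - [0,0,-0.005,0]
    - [0,0,-0.01,0]
    - [0,0,-0.015,0]

```text
time: 6.2
ee_pos: [0.5667, -0.2693, 0.0363]
tcp_rot: [-180.0, -0.0, 105.7]
wrist_force: [-0.0, -0.3, -4.9]
opening: 0.015
grasp_force: 77.9
```

>>> arm_command:
  series:
    - [0,0,-0.025,0]
    - [0,0,-0.05,0]
    - [0,0,-0.08,0]
    - [0,0,-0.11,0]
    - [0,0,-0.135,0]

```text
time: 6.7
ee_pos: [0.567, -0.2694, 0.1732]
tcp_rot: [180.0, 0.0, 105.7]
wrist_force: [0.5, -0.1, -4.7]
opening: 0.015
grasp_force: 78.5
```

Run:
```python
from h import *
o=bot.get_obs(); print(o['ee_pos'],o['tcp_rot'],o['wrist_force'],o['torque'])
for n,w in (('top',(185,275,225,315)),('scene',(335,415,245,325))):
    c=cam(n); g=cv2.cvtColor(c['color'],cv2.COLOR_BGR2GRAY); x0,x1,y0,y1=w; s=g[y0:y1,x0:x1]
    cs,_=cv2.findContours((s>130).astype(np.uint8),0,1)
    for k in cs:
        if 100<cv2.contourArea(k)<1200:
            e=cv2.fitEllipse(k); p=np.array(e[0])+(x0,y0); print(n,'spot',p.round(1),np.round(e[1],1),[onz(c,p,z).round(4) for z in (.010,.027)])
    for m in bot.mark_of(n,'drum_floor')[:2]+bot.mark_of(n,'drum_rim')[:2]: print(n,m)
    cv2.imwrite(f'pics/{n}1.png',cv2.resize(c['color'][y0-10:y1+10,x0-10:x1+10],None,fx=5,fy=5))
```

```text
[ 0.56695521 -0.26936839  0.17319763] [1.79967307e+02 3.13826264e-02 1.05701070e+02] [ 0.46219989 -0.14788944 -4.68247521] [-0.23986213 -0.10365249 -0.02158607]
top spot [151. 332.] [ 62.2 104.2] [array([0.3735, 0.3743, 0.01  ]), array([0.3751, 0.3694, 0.027 ])]
top spot [229.3 270.3] [24.  24.2] [array([0.5158, 0.1877, 0.01  ]), array([0.5156, 0.1852, 0.027 ])]
top {'location': [231.5, 267.7], 'confidence': 0.76}
scene spot [410.5 310.9] [ 9.2 33.4] [array([0.467 , 0.2906, 0.01  ]), array([0.4725, 0.2951, 0.027 ])]
scene spot [375.5 288.8] [18.7 20.8] [array([0.5163, 0.1886, 0.01  ]), array([0.5211, 0.1944, 0.027 ])]
scene spot [404.5 257.9] [22.4 46.1] [array([0.3938, 0.1467, 0.01  ]), array([0.4001, 0.153 , 0.027 ])]
scene spot [372.1 249. ] [ 9.  27.6] [array([0.4599, 0.0773, 0.01  ]), array([0.4654, 0.0844, 0.027 ])]
scene spot [344.7 275.2] [21.1 68. ] [array([0.5705, 0.1112, 0.01  ]), array([0.5747, 0.1179, 0.027 ])]
scene {'location': [374.8, 287.9], 'confidence': 0.94}
scene {'location': [375.0, 286.7], 'confidence': 0.52}
```

>>> arm_command:
  series:
    - [0.02,0.004,0,0]
    - [0.045,0.009,0,0]
    - [0.075,0.015,0,0]
    - [0.105,0.021,0,0]
    - [0.135,0.027,0,0]

```text
time: 7.5
ee_pos: [0.5554, -0.1302, 0.1698]
tcp_rot: [-179.9, -0.1, 105.7]
wrist_force: [0.4, -1.1, -4.7]
opening: 0.0147
grasp_force: 78.5
```

>>> arm_command:
  series:
    - [0.03,0.006,0,0]
    - [0.06,0.012,0,0]
    - [0.09,0.018,0,0]
    - [0.12,0.024,0,0]
    - [0.15,0.03,0,0]

```text
time: 8.0
ee_pos: [0.5435, 0.0222, 0.1699]
tcp_rot: [-179.9, -0.0, 105.7]
wrist_force: [-0.5, 0.2, -5.0]
opening: 0.0149
grasp_force: 78.5
```

>>> arm_command:
  series:
    - [0.03,0.006,0,0]
    - [0.055,0.01,0,0]
    - [0.075,0.014,0,0]
    - [0.088,0.016,0,0]
    - [0.094,0.0173,0,0]

```text
time: 8.5
ee_pos: [0.5351, 0.1167, 0.1704]
tcp_rot: [-179.9, -0.0, 105.8]
wrist_force: [-0.4, 0.1, -4.7]
opening: 0.0148
grasp_force: 78.5
```

Run:
```python
from h import *
o=bot.get_obs(); print(o['time'],o['ee_pos'],o['tcp_rot'])
t=o['ee_pos']; r=np.radians(105.9); d=np.array([np.cos(r),np.sin(r),0])
O=np.array([t[0],t[1],t[2]-.022])+.075*d
tiles=[]
for n in ('top','scene','wrist'):
    c=cam(n)
    for tg,z in (('gauge',0),('gauge_grip',.04),('probe_knob',.143),('lock_pad',.065)):
        for m in bot.mark_of(n,tg)[:1]: print(n,tg,np.round(m['location'],1),round(m['confidence'],2),onz(c,m['location'],O[2]+z).round(4), 'pred',proj(c,O+[0,0,z]+d*{'gauge':0,'gauge_grip':-.075,'probe_knob':0,'lock_pad':.085}[tg]).round(1))
    if n!='wrist':
        p=proj(c,O).astype(int); tiles.append(cv2.resize(c['color'][p[1]-60:p[1]+60,p[0]-50:p[0]+50],None,fx=4,fy=4))
cv2.imwrite('pics/t2.png',np.hstack(tiles))
```

```text
8.5 [0.53507922 0.11671529 0.17038391] [-1.79912655e+02 -8.78721816e-03  1.05777489e+02]
top gauge_grip [305.7 172. ] 0.5 [ 7.155e-01 -2.000e-04  1.884e-01] pred [250.7 259.4]
top probe_knob [307.1 317.1] 0.69 [0.4222 0.0015 0.2914] pred [206.5 269.4]
top lock_pad [173.2 283.2] 0.45 [0.4893 0.2709 0.2134] pred [173.3 282.2]
scene gauge [377.9 264.9] 0.92 [0.5158 0.1816 0.1484] pred [379.8 266.9]
scene gauge_grip [359.1 242.2] 0.92 [0.5368 0.1188 0.1884] pred [359.3 241.3]
scene probe_knob [383.4 242.6] 0.72 [0.5199 0.1929 0.2914] pred [384.4 240.3]
scene lock_pad [406.6 278.6] 0.46 [0.4953 0.2709 0.2134] pred [407.9 277.7]
wrist gauge [318.1 107.8] 0.57 [0.5162 0.1889 0.1484] pred [313.7 106.7]
wrist gauge_grip [317.6 347.1] 0.84 [0.5369 0.1148 0.1884] pred [314.1 341.1]
```

View pics/t2.png

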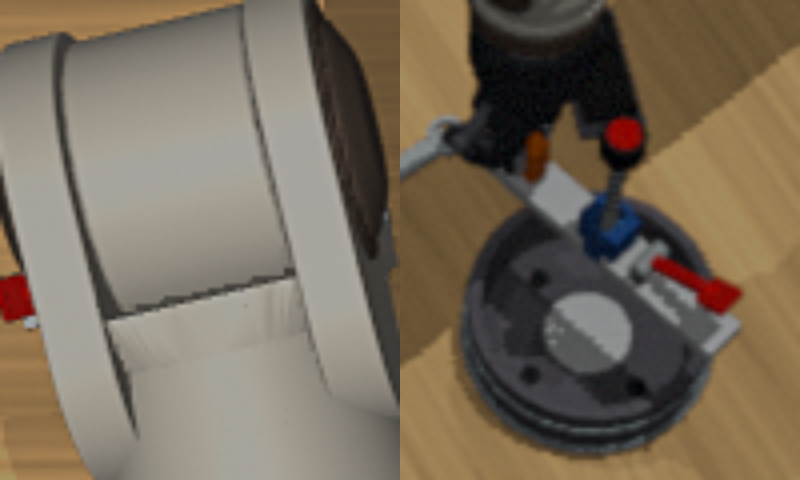

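The scene view shows the gauge held level, blue head near the spot's axis. Lowering onto the rim.

>>> arm_command:
  series:
    - [0,0,0.02,0]
    - [0,0,0.04,0]
    - [0,0,0.058,0]
    - [0,0,0.07,0]
    - [0,0,0.076,0]

```text
time: 9.75
ee_pos: [0.5355, 0.1155, 0.0942]
tcp_rot: [-179.9, -0.0, 105.7]
wrist_force: [-0.1, 0.6, -4.6]
opening: 0.0149
grasp_force: 78.4
```

>>> arm_command:
  series:
    - [0,0,0.001,0]
    - [0,0,0.002,0]
    - [0,0,0.003,0]
    - [0,0,0.004,0]
    - [0,0,0.004,0]

```text
time: 10.25
ee_pos: [0.5361, 0.1156, 0.0915]
tcp_rot: [180.0, 0.0, 105.7]
wrist_force: [0.9, -0.1, -5.5]
opening: 0.0149
grasp_force: 78.4
```

Run:
```python
from h import *
o=bot.get_obs(); print(o['time'],o['ee_pos'],o['tcp_rot'],o['wrist_force'],o['torque'])
c=cam('scene');cv2.imwrite('pics/s3.png',cv2.resize(c['color'][220:340,310:450],None,fx=5,fy=5))
```

```text
10.25 [0.53605489 0.11559329 0.09152641] [1.79975909e+02 2.20928606e-03 1.05697427e+02] [ 0.90496807 -0.14010873 -5.51728892] [-0.24378445 -0.05897844  0.0050112 ]
```

>>> arm_command:
  series:
    - [0,0,0.001,0]
    - [0,0,0.002,0]
    - [0,0,0.002,0]
    - [0,0,0.002,0]
    - [0,0,0.002,0]

```text
time: 10.8
ee_pos: [0.5359, 0.1156, 0.0893]
tcp_rot: [180.0, -0.0, 105.7]
wrist_force: [-0.3, 0.4, -4.3]
opening: 0.0146
grasp_force: 78.4
```

>>> arm_command:
  series:
    - [0,0,0.001,0]
    - [0,0,0.002,0]
    - [0,0,0.002,0]
    - [0,0,0.002,0]
    - [0,0,0.002,0]

```text
time: 11.3
ee_pos: [0.5361, 0.1156, 0.0882]
tcp_rot: [179.9, 0.0, 105.7]
wrist_force: [-3.8, -1.4, 5.8]
opening: 0.015
grasp_force: 79.9
```

Run:
```python
from h import *
o=bot.get_obs(); print(o['ee_pos'],o['wrist_force'],o['torque'])
c=cam('scene');cv2.imwrite('pics/s4.png',cv2.resize(c['color'][220:340,310:450],None,fx=5,fy=5))
O=np.array([.516,.188,.065]); 
for t in ('gauge','gauge_grip','probe_knob','lock_pad'):
  for m in bot.mark_of('scene',t)[:1]: print(t,m['location'],m['confidence'],onz(c,m['location'],.065+dict(gauge=0,gauge_grip=.04,probe_knob=.143,lock_pad=.065)[t]))
```

```text
[0.53605563 0.11561666 0.08817803] [-3.81915664 -1.44456757  5.79249792] [-0.36374367  0.79669987 -0.01695313]
gauge [378.4, 279.4] 0.62 [0.51082774 0.1875889  0.065     ]
gauge_grip [358.1, 255.8] 0.68 [0.5342505  0.11623857 0.105     ]
probe_knob [381.5, 257.9] 0.66 [0.51697751 0.19217102 0.208     ]
lock_pad [402.9, 292.3] 0.74 [0.49485792 0.2711658  0.13      ]
```

View pics/s4.png

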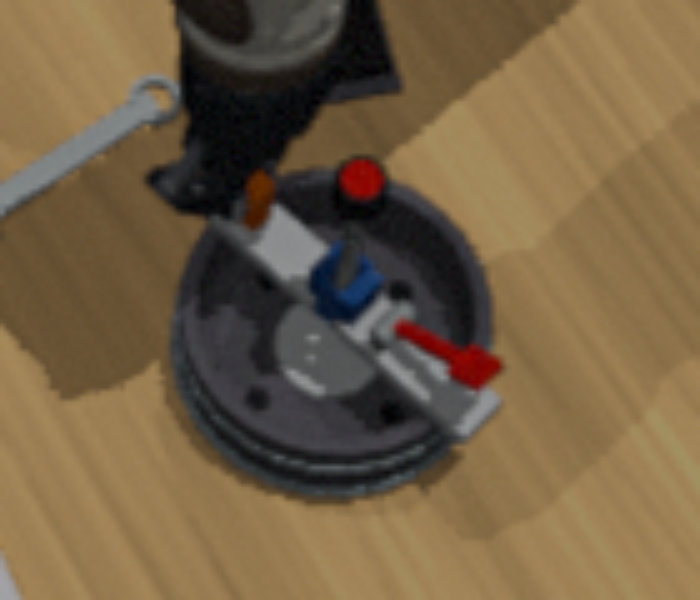

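>>> arm_command:
  series:
    - [0,0,0,0]
    - [0,0,0,0]
    - [0,0,0,0]
    - [0,0,0,0]
    - [0,0,0,0]
  hand: 0.05
  grip_force: 20

```text
time: 12.05
ee_pos: [0.536, 0.1156, 0.0872]
tcp_rot: [180.0, -0.0, 105.7]
wrist_force: [-0.3, 0.8, 0.6]
opening: 0.05
grasp_force: 0.0
```

>>> arm_command:
  series:
    - [0,0,-0.02,0]
    - [0,0,-0.05,0]
    - [0,0,-0.09,0]
    - [0,0,-0.13,0]
    - [0,0,-0.17,0]

```text
time: 12.55
ee_pos: [0.5357, 0.1155, 0.2589]
tcp_rot: [180.0, -0.0, 105.7]
wrist_force: [1.5, 0.0, 0.5]
opening: 0.0497
grasp_force: 0.0
```

Run:
```python
from h import *
o=bot.get_obs(); print(o['time'],o['ee_pos'],o['tcp_rot'],o['wrist_force'])
for n in ('wrist','scene'):
    c=cam(n); cv2.imwrite(f'pics/{n}5.png',c['color'])
    for t,z in (('drum_floor',.012),('drum_rim',.065),('gauge',.065),('gauge_grip',.105),('probe_knob',.208),('lock_pad',.13)):
        for m in bot.mark_of(n,t)[:1]: print(n,t,np.round(m['location'],1),round(m['confidence'],2),onz(c,m['location'],z).round(4))
```

```text
12.55 [0.53569102 0.11553303 0.25892397] [ 1.79986820e+02 -2.57193465e-04  1.05698444e+02] [1.47774825 0.01603977 0.47971163]
wrist gauge [318.7  99.4] 0.9 [0.5161 0.1907 0.065 ]
wrist gauge_grip [317.4 212.6] 0.71 [0.5361 0.1163 0.105 ]
wrist probe_knob [317.9 108.7] 0.9 [0.5161 0.1882 0.208 ]
scene drum_floor [374.5 286.4] 0.93 [0.5155 0.1819 0.012 ]
scene gauge [376.9 281.8] 0.63 [0.518  0.1917 0.065 ]
scene gauge_grip [359.4 257.9] 0.75 [0.5344 0.1233 0.105 ]
scene probe_knob [381.1 256.9] 0.55 [0.5164 0.1893 0.208 ]
scene lock_pad [405.1 291.9] 0.63 [0.4894 0.2729 0.13  ]
```

View pics/wrist5.png

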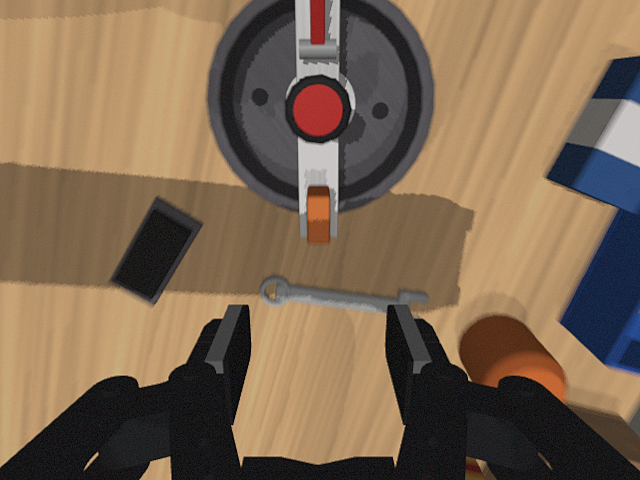

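The gauge stands across the drum, knob at (318,109) and fin at (318,213). Bolt holes at (260,97) and (380,111) sit symmetric about it. Quick check of the centring from those points.

Run:
```python
from h import *
c=cam('wrist'); O=np.array([.516,.1885,.065]); d=np.array([-.2706,.9627,0])
f=lambda p:((p-O)@d*1000).round(1),((p-O)@np.array([.9627,.2706,0])*1000).round(1)
a,b=onz(c,(260,97),.015),onz(c,(380,111),.015); print('holes mid',(a+b)/2,np.linalg.norm(a-b))
for p in ((320,212),(207,95),(434,95)): P=onz(c,p,.065); print(P, (P-O)@d, (P-O)@np.array([.9627,.2706,0]))
P=onz(c,(319,48),.095);print('pivot?',(P-O)@d)
P=onz(c,(318,242),.079);print('beam end',(P-O)@d)
```

```text
Traceback (most recent call last):
NameError: name 'p' is not defined. Did you mean: 'np'?
```

Run:
```python
from h import *
c=cam('wrist'); O=np.array([.516,.1885,.065]); d=np.array([-.2706,.9627,0])
a,b=onz(c,(260,97),.015),onz(c,(380,111),.015); print('holes mid',(a+b)/2,np.linalg.norm(a-b))
for p in ((320,212),(207,95),(434,95)): P=onz(c,p,.065); print(P, (P-O)@d, (P-O)@np.array([.9627,.2706,0]))
P=onz(c,(319,48),.095);print('pivot?',(P-O)@d)
P=onz(c,(318,242),.079);print('beam end',(P-O)@d)
```

```text
holes mid [0.51871032 0.18692712 0.015     ] 0.10388136499936207
[0.54077242 0.10737124 0.065     ] -0.084806077665398 0.0018949671145961047
[0.43529446 0.17114689 0.065     ] 0.005133078169470714 -0.08239097594073397
[0.59784707 0.21694784 0.065     ] 0.005238916193176873 0.08649215649713404
pivot? 0.03448605151121889
beam end -0.10568420373336539
```

>>> arm_command:
  series:
    - [0.02,0,0,0]
    - [0.045,0.001,0,0]
    - [0.065,0.001,0,0]
    - [0.076,0.001,0.005,0]
    - [0.076,0.001,0.015,0]
  hand: 0.0
  grip_force: 20

```text
time: 13.85
ee_pos: [0.5163, 0.19, 0.2423]
tcp_rot: [179.9, -0.0, 105.8]
wrist_force: [-0.0, -0.7, -0.0]
opening: 0.0001
grasp_force: 0.0
```

>>> arm_command:
  series:
    - [0,0,0.005,0]
    - [0,0,0.01,0]
    - [0,0,0.015,0]
    - [0,0,0.02,0]
    - [0,0,0.023,0]

```text
time: 14.35
ee_pos: [0.5164, 0.1886, 0.2187]
tcp_rot: [-180.0, 0.0, 105.7]
wrist_force: [0.1, 0.1, -0.0]
opening: -0.0001
grasp_force: 0.0
```

>>> arm_command:
  series:
    - [0,0,0.003,0]
    - [0,0,0.006,0]
    - [0,0,0.009,0]
    - [0,0,0.012,0]
    - [0,0,0.015,0]

```text
time: 14.85
ee_pos: [0.5164, 0.189, 0.2043]
tcp_rot: [180.0, 0.0, 105.7]
wrist_force: [0.3, -1.3, 2.8]
opening: -0.0001
grasp_force: 1.2
```

>>> arm_command:
  series:
    - [0,0,0.003,0]
    - [0,0,0.006,0]
    - [0,0,0.009,0]
    - [0,0,0.012,0]
    - [0,0,0.015,0]

```text
time: 15.35
ee_pos: [0.5164, 0.189, 0.189]
tcp_rot: [180.0, 0.0, 105.7]
wrist_force: [0.4, -2.2, 1.8]
opening: -0.0001
grasp_force: 1.2
```

>>> arm_command:
  series:
    - [0,0,0.003,0]
    - [0,0,0.006,0]
    - [0,0,0.009,0]
    - [0,0,0.012,0]
    - [0,0,0.014,0]

```text
time: 15.85
ee_pos: [0.5163, 0.189, 0.175]
tcp_rot: [-180.0, -0.0, 105.7]
wrist_force: [0.9, -1.6, 2.0]
opening: 0.0
grasp_force: 1.1
```

Run:
```python
from h import *
o=bot.get_obs(); print(o['ee_pos'],o['wrist_force'])
c=cam('scene');cv2.imwrite('pics/s6.png',cv2.resize(c['color'][220:340,310:450],None,fx=5,fy=5))
```

```text
[0.51631462 0.18903569 0.17496013] [ 0.91128677 -1.5867382   1.97465416]
```

View pics/s6.png

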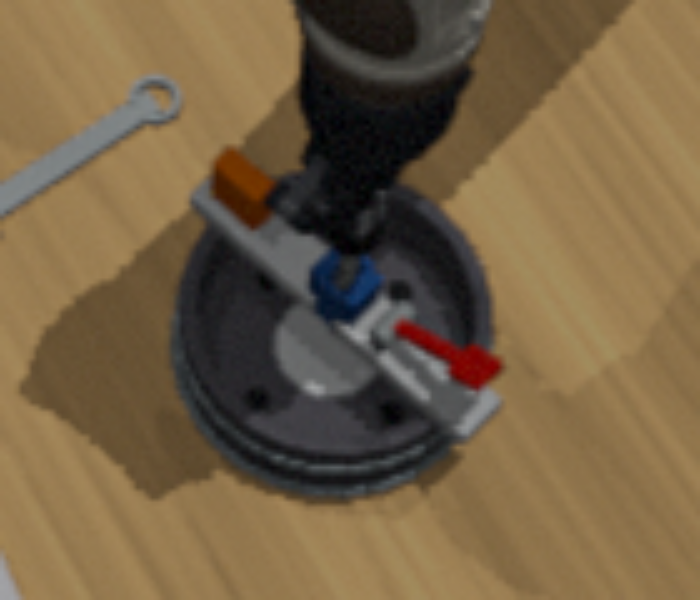

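Gauge stays put (head at (345,285) as before) and the rod is going down. Slower now, one call at a time towards contact.

>>> arm_command:
  series:
    - [0,0,0.001,0]
    - [0,0,0.002,0]
    - [0,0,0.003,0]
    - [0,0,0.004,0]
    - [0,0,0.005,0]

```text
time: 16.4
ee_pos: [0.5163, 0.1891, 0.1702]
tcp_rot: [-180.0, -0.0, 105.7]
wrist_force: [-0.9, 0.5, 2.8]
opening: -0.0002
grasp_force: 1.1
```

>>> arm_command:
  series:
    - [0,0,0.001,0]
    - [0,0,0.002,0]
    - [0,0,0.003,0]
    - [0,0,0.003,0]
    - [0,0,0.003,0]

```text
time: 16.9
ee_pos: [0.5163, 0.189, 0.167]
tcp_rot: [-180.0, 0.0, 105.7]
wrist_force: [0.6, 0.3, 0.3]
opening: 0.0002
grasp_force: 0.0
```

>>> arm_command:
  series:
    - [0,0,0.001,0]
    - [0,0,0.002,0]
    - [0,0,0.003,0]
    - [0,0,0.0035,0]
    - [0,0,0.004,0]

```text
time: 17.4
ee_pos: [0.5163, 0.189, 0.1633]
tcp_rot: [180.0, 0.0, 105.7]
wrist_force: [-0.6, 0.2, 2.4]
opening: 0.0
grasp_force: 1.1
```

>>> arm_command:
  series:
    - [0,0,0.0005,0]
    - [0,0,0.001,0]
    - [0,0,0.0015,0]
    - [0,0,0.002,0]
    - [0,0,0.0025,0]

```text
time: 17.9
ee_pos: [0.5163, 0.189, 0.1607]
tcp_rot: [-180.0, -0.0, 105.7]
wrist_force: [0.2, 0.6, 1.2]
opening: -0.0002
grasp_force: 1.1
```

>>> arm_command:
  series:
    - [0,0,0.0005,0]
    - [0,0,0.001,0]
    - [0,0,0.0015,0]
    - [0,0,0.002,0]
    - [0,0,0.0025,0]

```text
time: 18.4
ee_pos: [0.5163, 0.189, 0.1582]
tcp_rot: [180.0, -0.0, 105.7]
wrist_force: [0.4, 0.1, 1.3]
opening: 0.0005
grasp_force: 1.1
```

>>> arm_command:
  series:
    - [0,0,0.0004,0]
    - [0,0,0.0008,0]
    - [0,0,0.0012,0]
    - [0,0,0.0016,0]
    - [0,0,0.002,0]

```text
time: 18.9
ee_pos: [0.5163, 0.189, 0.1562]
tcp_rot: [-180.0, 0.0, 105.7]
wrist_force: [0.7, -0.8, 1.6]
opening: 0.0001
grasp_force: 1.1
```

>>> arm_command:
  series:
    - [0,0,0.0004,0]
    - [0,0,0.0008,0]
    - [0,0,0.0012,0]
    - [0,0,0.0016,0]
    - [0,0,0.002,0]

```text
time: 19.4
ee_pos: [0.5163, 0.189, 0.1542]
tcp_rot: [-180.0, -0.0, 105.7]
wrist_force: [-0.2, 0.7, 2.9]
opening: -0.0001
grasp_force: 1.1
```

>>> arm_command:
  series:
    - [0,0,0.0003,0]
    - [0,0,0.0006,0]
    - [0,0,0.0009,0]
    - [0,0,0.0012,0]
    - [0,0,0.0015,0]

```text
time: 19.9
ee_pos: [0.5167, 0.1891, 0.154]
tcp_rot: [179.9, -0.0, 105.7]
wrist_force: [-2.0, -0.9, 11.2]
opening: -0.0002
grasp_force: 5.6
```

Contact at TCP z 0.154 (11 N), i.e. probe ≈ 65 mm and floor ≈ 12 mm high, as estimated optically. Now release upwards and move over the lever.

>>> arm_command:
  series:
    - [0,0,-0.003,0]
    - [0,0,-0.008,0]
    - [0,0,-0.018,0]
    - [0,0,-0.028,0]
    - [0,0,-0.036,0]

```text
time: 20.4
ee_pos: [0.5166, 0.1891, 0.1901]
tcp_rot: [180.0, -0.0, 105.7]
wrist_force: [-0.1, -0.7, 0.4]
opening: -0.0002
grasp_force: 0.0
```

>>> arm_command:
  series:
    - [0.02,0,0,0]
    - [0.045,0,0,0]
    - [0.07,0,0,0]
    - [0.085,0,0,0]
    - [0.085,0,0,0]

```text
time: 20.9
ee_pos: [0.4929, 0.2723, 0.189]
tcp_rot: [180.0, -0.0, 105.8]
wrist_force: [-0.7, -0.1, 0.3]
opening: 0.0
grasp_force: 0.0
```

Run:
```python
from h import *
o=bot.get_obs(); print(o['time'],o['ee_pos'],o['wrist_force'])
c=cam('scene')
for t,z in (('gauge',.065),('gauge_grip',.105),('probe_knob',.143),('lock_pad',.13)):
    for m in bot.mark_of('scene',t)[:1]: print(t,np.round(m['location'],1),round(m['confidence'],2),onz(c,m['location'],z).round(4))
cv2.imwrite('pics/s7.png',cv2.resize(c['color'][220:340,310:450],None,fx=5,fy=5))
```

```text
20.9 [0.49292987 0.27227012 0.18898828] [-0.69268883 -0.0638929   0.32609283]
gauge [377.  281.6] 0.64 [0.5175 0.1913 0.065 ]
gauge_grip [359.5 258.1] 0.93 [0.5345 0.124  0.105 ]
probe_knob [379.7 269.5] 0.46 [0.5169 0.193  0.143 ]
lock_pad [404.7 293.3] 0.5 [0.4924 0.2757 0.13  ]
```

View pics/s7.png

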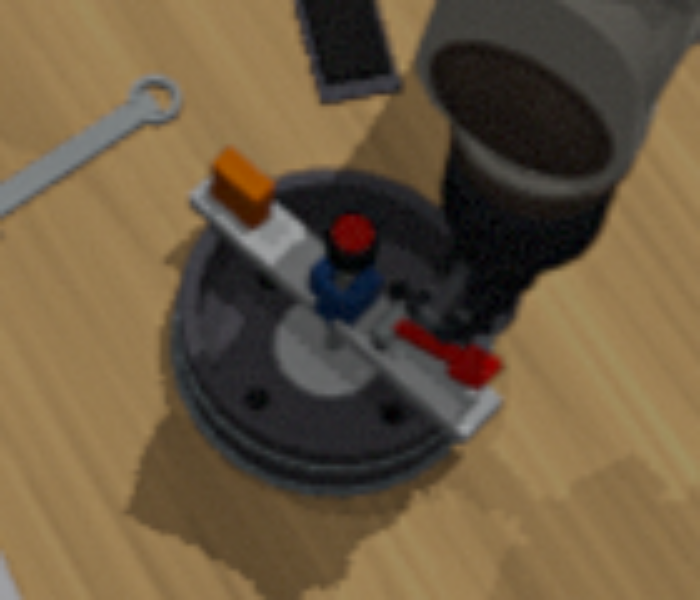

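The rod (335,335) stands on the bright spot and the knob (352,235) stayed down. Now press the lever.

>>> arm_command:
  series:
    - [0,0,0.01,0]
    - [0,0,0.02,0]
    - [0,0,0.03,0]
    - [0,0,0.038,0]
    - [0,0,0.045,0]

```text
time: 21.65
ee_pos: [0.4931, 0.2707, 0.1426]
tcp_rot: [-179.9, 0.0, 105.7]
wrist_force: [-0.1, -0.7, 0.4]
opening: 0.0003
grasp_force: 0.0
```

>>> arm_command:
  series:
    - [0,0,0.004,0]
    - [0,0,0.008,0]
    - [0,0,0.012,0]
    - [0,0,0.016,0]
    - [0,0,0.02,0]

```text
time: 22.15
ee_pos: [0.4935, 0.271, 0.1239]
tcp_rot: [180.0, -0.0, 105.7]
wrist_force: [0.3, -0.3, 1.8]
opening: 0.0004
grasp_force: 0.7
```

>>> arm_command:
  series:
    - [0,0,0.003,0]
    - [0,0,0.006,0]
    - [0,0,0.009,0]
    - [0,0,0.012,0]
    - [0,0,0.015,0]

```text
time: 22.65
ee_pos: [0.4933, 0.2709, 0.1086]
tcp_rot: [180.0, -0.0, 105.7]
wrist_force: [-0.1, 0.8, 1.5]
opening: -0.0003
grasp_force: 0.8
```

>>> arm_command:
  series:
    - [0,0,0.001,0]
    - [0,0,0.002,0]
    - [0,0,0.003,0]
    - [0,0,0.004,0]
    - [0,0,0.005,0]

```text
time: 23.15
ee_pos: [0.4933, 0.2709, 0.1038]
tcp_rot: [180.0, -0.0, 105.7]
wrist_force: [-1.3, 0.7, 2.2]
opening: 0.0
grasp_force: 0.8
```

>>> arm_command:
  series:
    - [0,0,0.0007,0]
    - [0,0,0.0014,0]
    - [0,0,0.0021,0]
    - [0,0,0.0028,0]
    - [0,0,0.0035,0]

```text
time: 23.65
ee_pos: [0.4933, 0.2709, 0.1002]
tcp_rot: [180.0, -0.0, 105.7]
wrist_force: [-0.2, 0.5, 2.2]
opening: -0.0
grasp_force: 0.8
```

>>> arm_command:
  series:
    - [0,0,0.0004,0]
    - [0,0,0.0008,0]
    - [0,0,0.0012,0]
    - [0,0,0.0016,0]
    - [0,0,0.002,0]

```text
time: 24.15
ee_pos: [0.4934, 0.2709, 0.0989]
tcp_rot: [180.0, -0.0, 105.7]
wrist_force: [-2.0, 0.1, 8.2]
opening: 0.0002
grasp_force: 4.0
```

>>> arm_command:
  series:
    - [0,0,0.0003,0]
    - [0,0,0.0006,0]
    - [0,0,0.0006,0]
    - [0,0,0.0006,0]
    - [0,0,0.0006,0]

```text
time: 24.65
ee_pos: [0.4935, 0.2709, 0.0987]
tcp_rot: [179.9, -0.0, 105.7]
wrist_force: [-2.7, 0.2, 9.5]
opening: 0.0001
grasp_force: 4.6
```

>>> arm_command:
  series:
    - [0,0,-0.003,0]
    - [0,0,-0.02,0]
    - [0,0,-0.05,0]
    - [0,0,-0.09,0]
    - [0,0,-0.13,0]

```text
time: 25.15
ee_pos: [0.4929, 0.2704, 0.2284]
tcp_rot: [-179.9, 0.0, 105.7]
wrist_force: [0.5, 0.1, 0.5]
opening: -0.0004
grasp_force: 0.0
```

>>> arm_command:
  series:
    - [-0.03,-0.02,0,0]
    - [-0.07,-0.04,0,0]
    - [-0.11,-0.06,0,0]
    - [-0.15,-0.08,0,0]
    - [-0.18,-0.09,0,0]

```text
time: 25.65
ee_pos: [0.4543, 0.071, 0.2278]
tcp_rot: [-180.0, 0.0, 105.7]
wrist_force: [1.3, 0.4, -0.5]
opening: -0.0003
grasp_force: 0.0
```

Run:
```python
from h import *
o=bot.get_obs(); print(o['time'],o['ee_pos'],o['wrist_force'])
c=cam('scene'); w=cam('wrist')
a=cv2.resize(c['color'][220:340,330:430],None,fx=4,fy=4); b=cv2.resize(w['color'],(400,300)); b=cv2.copyMakeBorder(b,0,180,0,0,0)
cv2.imwrite('pics/f8.png',np.hstack([a,b]))
```

```text
25.65 [0.45432558 0.07099505 0.22777214] [ 1.31870983  0.41159763 -0.51122705]
```

View pics/f8.png

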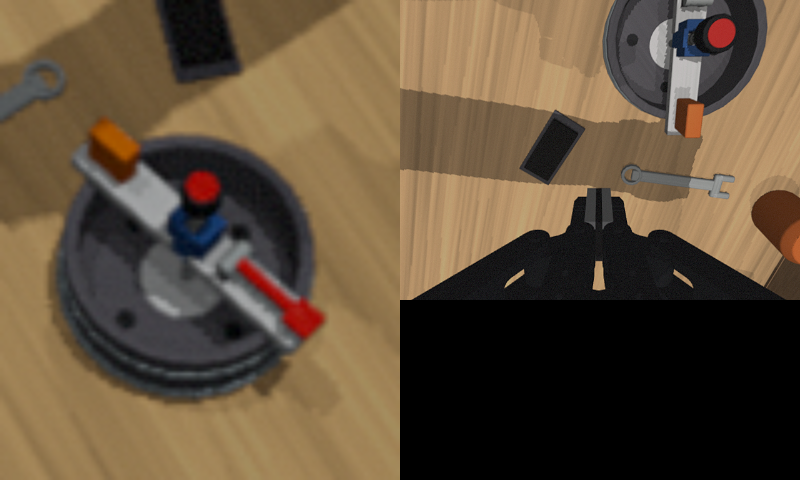

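The left half shows the lever lying flat along the beam, with its pad at (305,320), and the rod on the bright spot at (187,270). The gauge stands squarely on the rim, and the wrench, brake pad and oil filter look undisturbed. Handing in.

```bash
python3 -c "
from workcell import bot
print(bot.job_done())"
```

```text
the job is handed in; nothing more can be done
None
```

The job is handed in: the gauge stands across the drum rim, its rod tip on the bright spot of the floor (about 53 mm below the rim), the red lever pressed flat to its stop, and the robot touching nothing after about 26 s of the 64 s allowed.

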